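# Tip the kiln props off the tray into the blue tub

### The arm

A 6-joint arm with a two-finger parallel gripper is mounted at the origin on the work surface. World frame = base frame: x ahead of the robot, y to its left, z up, the work surface at z = 0. Lengths are in m, angles in rad, forces in N, time in s.
With the tool pointing down it reaches from about 0.35 to 0.975 m from the base axis. Payload 4.9 kg.
Tool frame: the origin (TCP) lies at the very end of the fingers, on their centre line; the grasp point (between the pads) lies 19 mm behind it; x points along the fingers, y is the direction in which the jaws open and shut, and the axes are right-handed (so a half turn about x gives the same grasp; the last joint's range is limited). The gripper opens to 85 mm and grips with 20 to 120 N. Pads are 22 mm wide; open, the fingers measure 114 mm over their backs; the gripper's body (76 mm by 85 mm) begins 54 mm behind the grasp point. The pads swing forward as they close: fully open they stand 13 mm farther back than shut.
Start: joints at [-1.342, 0.053, 1.613, -0, 1.476, -0.119], TCP at [0.213, -0.588, 0.231] pointing down, gripper open.
Joint ranges: [-3.01, 3.01], [-1.01, 2.22], [0.06, 2.58], [-1.02, 4.17], [0.09, 2.62], [-3.14, 3.14]. Speed limits (rad/s): [2.57, 2.57, 3.14, 3.14, 3.14, 3.14].

### API

Orientations are given as a rotation vector (axis times angle).
In Python, from station import ctrl, get_image, calibration, finish_job, search_frame, cut_out, mark_of gives the robot as it stands. The module is installed in compiled form; this text tells all that it offers.
- The arm moves only by the tool arm_command, never from a script. Its argument "plan" is a list that holds one entry, the list of rows, each a list of 7 numbers: the shift along the tool's x, y, z in m, then the turn, a rotation vector about the tool's x, y, z in degrees, then the finger opening in m, from 0 to 0.0854. A call has 1 to 20 rows; each row shifts and turns the pose as measured when the row begins, along the tool's axes as they then stand; what a row does not reach is not made up. A row lasts 1/12 s, in which the tool goes at most 41.7 mm and 7.16 degrees, less where a joint would pass 70% of its speed; a pose out of reach is approached as far as the arm can. A call with a gripper value outside its range is refused whole. The fingers move at their own pace and stop on an object; "squeeze" is the grip in N (left out, the last holds). Time passes only in rows, so rows that do not move let the fingers close. It gives the time, the measured TCP pose, the force and the opening at its end, in the units of the state.
- ctrl.get_obs(): the state, without advancing time (a new reading comes with each control period).
- get_image(name): name is "side" or "top"; returns the picture (420x560x3 uint8, red, green, blue); there is no depth.
- calibration(name): a dict with "fx", "fy", "cx", "cy" (pixels), "cam_to_world" (4x4, takes a point from camera to world coordinates). Camera axes: x right, y down, z forward; pixel columns grow to the right and rows downward; lengths in m; the calibration is good to about 2 mm. A picture is of the moment at which its call begins. calibration takes no time and is no camera call.
- finish_job(): hands the job in, once; it reports no verdict.
Trained networks look in the newest picture that a camera, given by its name, has taken for a name from the list of things; names that differ only in an ending like _2 or _b are one class to them, and where a whole thing is asked for, a point or a joint stands for the part that bears it (a point fixed in the world has none). Each returns a list of dicts, best first, with "conf" (0 to 1); they miss things now and then, are a little off and sometimes report something else, mostly with a low value. They report only what shows in the picture. A call takes as long as a camera call.
- search_frame(camera, thing): "at" ([x, y, z] in m, in the coordinates of the camera as it stood for that picture, good to about 4 mm: the middle of the surface that is visible of it).
- cut_out(camera, thing): "mask" (420x560 bool, what is visible of it).
- mark_of(camera, thing): "at" ([x, y, z] in m, in the coordinates of the camera as it stood for that picture, good to about 4 mm: a listed point, or the origin of a listed thing).
The state is a dict: "t": time; "q": joint angles; "dq": joint speeds; "effort": joint torques, N m; "tool_pos": TCP position; "tool_rot": TCP orientation; "contact_force": force on the tool from outside, world axes, zero at the start; "wrist_torque": the same for the moment, N m; "opening": finger opening in m.
Only numpy, scipy, OpenCV 4.12 (cv2) and the standard library are available. Lean on these libraries where they do the work, as an engineer would, in place of code of your own. Each camera call takes 0.05 s, during which the arm holds its last target. There are 200 camera calls.

### The job

Pick up the metal tray by its wooden bar and tip both kiln props off its open end into the blue tub (not the grey one), keeping that end low over the tub so that they do not fall far, and without taking hold of the props themselves. Then stand the empty tray level on the bench and let go of it. Do not shove the blue tub about.

Things in the scene. Friction and masses are not known exactly. Their poses are not given: they have to be found in the camera images.
- tray: loose smooth metal tray 190 (x) by 140 mm (y), 250 g; floor 6 mm, walls 28 mm high but for the open lipless end at x = -95 mm, which starts towards the robot. Over its middle a wooden grip bar: along y, 140 mm long, 16 mm thick, 52 to 80 mm above the underside, 18 mm above the props. Origin: centre of underside; z up. Props slide when it is tipped 18 to 27 degrees, or by brisk starts and stops
- prop0: one of two alike kiln props: square block of red-brown fired clay, 36 x 36 mm, 28 mm tall, dark round mark on top, about 40 g, standing loose on the tray's floor at the start. Origin: centre of its underside, z up
- prop1: one of two alike kiln props: square block of red-brown fired clay, 36 x 36 mm, 28 mm tall, dark round mark on top, about 40 g, standing loose on the tray's floor at the start. Origin: centre of its underside, z up
- blue_tub: the target: round open basin of blue plastic, loose, 600 g, standing to the left or the right of the tray (an empty grey one of the same shape stands on the other side); outside radius 90 mm at the bottom and 105 mm at the rim, walls 4 mm, floor 5 mm, 90 mm tall. Origin: centre of its underside, z up

How it is judged:
By the outcome, as a careful person would: the job done as asked, in the order asked, and still so for the second after the job is handed in, with the robot touching nothing.
It also fails if it takes over 51 s, if anything falls off the work surface, if the arm or the gripper's body presses on something with over 40 N, if the wrist force passes 120 N, or if a joint passes its speed limit or range.

## Working session

There is one attempt and no reset: what is moved stays moved. The work goes in short steps, Python scripts to look and compute and a tool call to move; the robot and the scene stay as the last step left them, time stands still between calls to the robot, and variables do not carry over. Pictures are saved under pics/ and viewed, about 8 in all and at most 12, crops included, and the job is handed in when it is done.

Besides the shell and the picture viewer there is one more tool, called after "Request:" by a JSON object that holds its "method" and its "body". arm_command: Moves the arm, as the interface text tells. Its arguments: {"type":"object","properties":{"plan":{"type":"array","items":{"type":"array","items":{"type":"array","items":{"type":"number"}}}},"squeeze":{"type":"number"}},"required":["plan"]}

```bash
mkdir -p pics
cat > h.py <<'E'
import numpy as np, cv2
from scipy.spatial.transform import Rotation as R
from station import *
def W(cam,p):
    T=np.array(calibration(cam)["cam_to_world"]); return T[:3,:3]@np.array(p)+T[:3,3]
def save(cam,name):
    im=get_image(cam); cv2.imwrite(f"pics/{name}.png",im[:,:,::-1]); return im
def st():
    o=ctrl.get_obs(); M=R.from_rotvec(o["tool_rot"]).as_matrix()
    print("t",round(o["t"],2),"pos",np.round(o["tool_pos"],4),"x",np.round(M[:,0],3),"y",np.round(M[:,1],3),"z",np.round(M[:,2],3),"F",np.round(o["contact_force"],1),"open",round(o["opening"],4),"q",np.round(o["q"],2))
    return o,M
def look(things,cams=("top","side")):
    for c in cams:
        for t in things:
            for f in (search_frame,mark_of):
                print(c,t,f.__name__,[(round(d["conf"],2),np.round(W(c,d["at"]),3).tolist()) for d in f(c,t)[:3]])
E
python3 - <<'E'
from h import *
a=save("top","a"); b=save("side","b")
cv2.imwrite("pics/ab.png",cv2.resize(np.hstack([a,b])[:,:,::-1],(800,300),interpolation=cv2.INTER_AREA))
st(); look(["tray","prop0","blue_tub"])
for c in("top","side"): print(np.round(calibration(c)["cam_to_world"],3).tolist(), calibration(c)["fx"])
E
```

```text
t 0.1 pos [ 0.2129 -0.587   0.2302] x [-0.     0.002 -1.   ] y [ 0.341 -0.94  -0.002] z [-0.94  -0.341 -0.   ] F [ 0.3 -0.2 -0.6] open 0.0855 q [-1.34  0.05  1.61  0.    1.48 -0.12]
top tray call [(0.97, [0.475, 0.05, 0.01])]
top tray call [(0.87, [0.477, 0.053, 0.002])]
top prop0 call [(0.81, [0.518, 0.061, 0.033]), (0.79, [0.43, 0.055, 0.039])]
top prop0 call [(0.82, [0.431, 0.05, 0.009]), (0.75, [0.518, 0.06, 0.006])]
top blue_tub call [(0.6, [0.568, -0.415, 0.004])]
top blue_tub call [(0.8, [0.56, -0.39, -0.003])]
side tray call [(0.76, [0.465, 0.055, 0.004])]
side tray call [(0.59, [0.477, 0.047, -0.0])]
side prop0 call [(0.85, [0.424, 0.051, 0.031]), (0.44, [0.5, 0.071, 0.017])]
side prop0 call [(0.71, [0.427, 0.045, 0.003]), (0.55, [0.516, 0.061, 0.005])]
side blue_tub call [(0.83, [0.565, -0.416, 0.045])]
side blue_tub call [(0.76, [0.562, -0.392, 0.0])]
[[-0.005, -0.991, 0.131, 0.383], [-1.0, 0.005, 0.001, -0.01], [-0.002, -0.131, -0.991, 1.098], [0.0, 0.0, 0.0, 1.0]] 504.4297568201904
[[-0.753, -0.464, 0.466, 0.06], [-0.657, 0.546, -0.52, 0.53], [-0.013, -0.698, -0.716, 0.793], [0.0, 0.0, 0.0, 1.0]] 397.63974204876206
```

View pics/a.png

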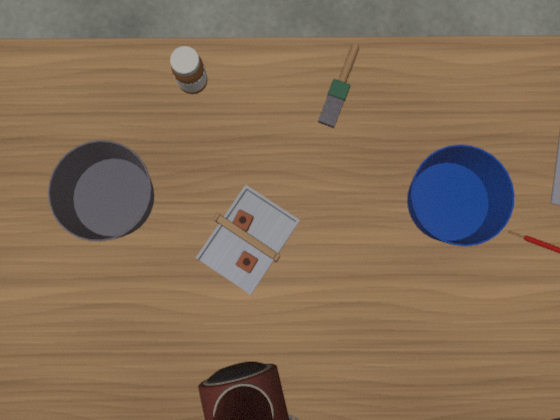

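View pics/b.png

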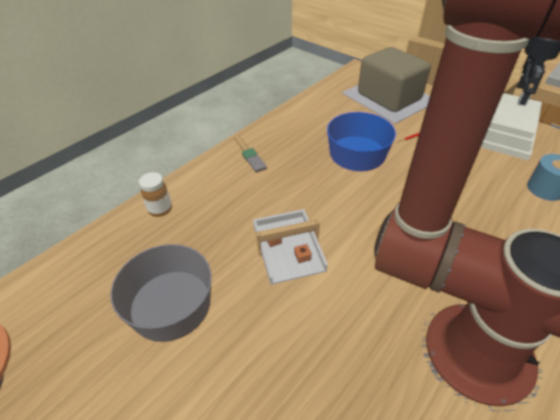

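The top view shows the tray centred near pixel (248,240). Its bar runs from (216,219) to (278,258), and the open end is at the lower left, (198,258)–(251,292). The blue tub is at (460,196), to the robot's right, and the grey one at (101,192). Next I'll refine the bar.

```bash
cat >> h.py <<'E'
def ray(cam,u,v,z):
    c=calibration(cam); T=np.array(c["cam_to_world"])
    d=T[:3,:3]@np.array([(u-c["cx"])/c["fx"],(v-c["cy"])/c["fy"],1]); return T[:3,3]+d*(z-T[2,3])/d[2]
E
python3 - <<'E'
from h import *
im=cv2.imread("pics/a.png")
cv2.imwrite("pics/a2.png",cv2.resize(im[175:305,180:320],None,fx=5,fy=5,interpolation=cv2.INTER_CUBIC)[:600])
a,b=ray("top",216.5,219,.08),ray("top",278,258.5,.08)
print("bar",a,b,(a+b)/2,np.linalg.norm(a-b),np.degrees(np.arctan2(*(a-b)[1::-1])))
m=cut_out("top","tray")[0]["mask"]; r=cv2.minAreaRect(np.argwhere(m)[:,::-1].astype(np.float32)); print(r,m.sum())
for p in cv2.boxPoints(r): print(p,ray("top",*p,.02))
for n in ("blue_tub",):
    m=cut_out("top",n)[0]["mask"]; c=cv2.findContours(m.astype(np.uint8),0,1)[0]; c=max(c,key=cv2.contourArea)
    print(n,cv2.minEnclosingCircle(c),cv2.boundingRect(c))
E
```

```text
bar [0.5117999  0.11010863 0.08      ] [ 0.43094265 -0.01457205  0.08      ] [0.47137127 0.04776829 0.08      ] 0.14860405491694165 57.03599781666581
((245.3896942138672, 237.16717529296875), (77.38497161865234, 89.7538833618164), 33.42481231689453) 5453
[188.37646 253.30843] [0.44585114 0.17652395 0.02      ]
[237.81668 178.399  ] [0.60828214 0.07161713 0.02      ]
[302.40292 221.02592] [ 0.5139949  -0.06788822  0.02      ]
[252.9627  295.93536] [0.35517281 0.0385051  0.02      ]
blue_tub ((460.0725402832031, 196.77944946289062), 53.72471618652344) (407, 144, 107, 103)
```

View pics/a2.png

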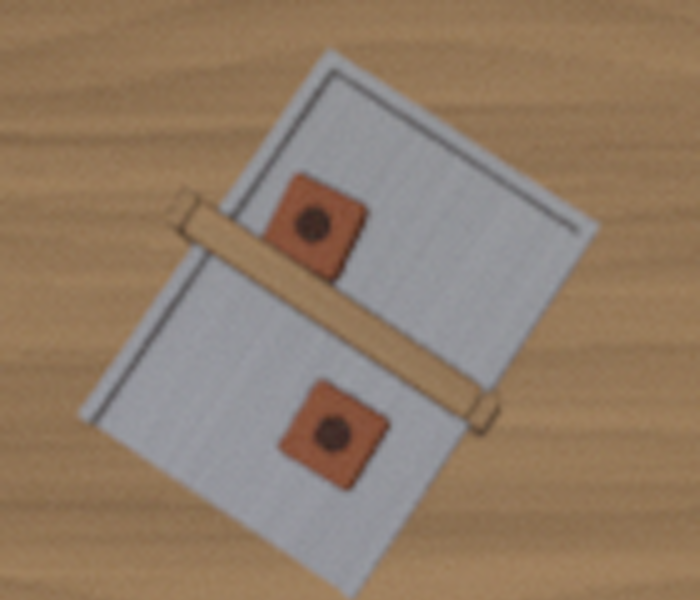

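Request:
{"method": "arm_command", "body": {"plan": [[[0,0,0,-6.1,0,0,0.085],[0,0,0,-6.1,0,0,0.085],[0,0,0,-6.1,0,0,0.085],[0,0,0,-6.1,0,0,0.085],[0,0,0,-6.1,0,0,0.085],[0,0,0,-6.1,0,0,0.085],[0,-0.007,-0.037,0,0,0,0.085],[0,-0.007,-0.037,0,0,0,0.085],[0,-0.007,-0.037,0,0,0,0.085],[0,-0.007,-0.037,0,0,0,0.085],[0,-0.007,-0.037,0,0,0,0.085],[0,-0.007,-0.037,0,0,0,0.085],[0,-0.007,-0.037,0,0,0,0.085],[0,-0.007,-0.037,0,0,0,0.085],[0,-0.007,-0.037,0,0,0,0.085],[0,-0.007,-0.037,0,0,0,0.085],[0,-0.007,-0.037,0,0,0,0.085],[0,-0.007,-0.037,0,0,0,0.085],[0,-0.007,-0.037,0,0,0,0.085],[0,-0.007,-0.037,0,0,0,0.085]]]}}

```text
t: 2.47
tool_pos: [0.4064, -0.0809, 0.2311]
tool_rot: [1.615, 0.877, -1.608]
contact_force: [0.8, 0.1, 0.3]
opening: 0.0847
```

```bash
cat >> h.py <<'E'
def to(p,yaw=None):
    o,M=st(); d=np.array(p)-o["tool_pos"]; print("tool delta mm",np.round(M.T@d*1000,1),"tool y yaw",np.degrees(np.arctan2(M[1,1],M[0,1])).round(2),"x tilt",np.degrees(np.arccos(-M[2,0])).round(2))
E
python3 -c "
from h import *
to([.475,.049,.15])"
```

```text
t 2.47 pos [ 0.4064 -0.0809  0.2311] x [ 0.007 -0.005 -1.   ] y [ 0.843 -0.537  0.009] z [-0.537 -0.843  0.   ] F [0.8 0.1 0.3] open 0.0847 q [-0.38 -0.5   2.08 -0.    1.55  0.19]
tool delta mm [  80.9  -12.6 -146.5] tool y yaw -32.49 x tilt 0.5
```

Request:
{"method": "arm_command", "body": {"plan": [[[0.005,-0.003,-0.035,1,0,0,0.085],[0.01,-0.003,-0.035,0,0,0,0.085],[0.015,-0.003,-0.03,0,0,0,0.085],[0.015,-0.003,-0.02,0,0,0,0.085],[0.015,0,-0.015,0,0,0,0.085],[0,0,0,0,0,0,0.085],[0,0,0,0,0,0,0.085]]]}}

```text
t: 3.05
tool_pos: [0.4754, 0.0523, 0.1729]
tool_rot: [1.625, 0.867, -1.602]
contact_force: [0.8, 0.9, 0.4]
opening: 0.085
```

Run:
```python
from h import *
to([.475,.049,.12])
im=save("top","c"); im2=save("side","d")
look(["tray"])
a=cv2.resize(im[150:290,170:320],(428,400)); b=cv2.resize(im2[170:310,200:340],(400,400))
cv2.imwrite("pics/cd.png",np.hstack([a,b])[:,:800,::-1])
```

```text
t 3.05 pos [0.4754 0.0523 0.1729] x [ 0.017 -0.006 -1.   ] y [ 0.84  -0.542  0.018] z [-0.542 -0.841 -0.005] F [0.8 0.9 0.4] open 0.085 q [-0.04 -0.28  2.02 -0.    1.39  0.53]
tool delta mm [52.9  0.5  3.2] tool y yaw -32.81 x tilt 1.04
top tray call [(0.74, [0.443, 0.055, 0.01])]
top tray call [(0.89, [0.477, 0.053, 0.002])]
side tray call [(0.74, [0.464, 0.055, 0.005])]
side tray call [(0.93, [0.478, 0.052, 0.0])]
```

View pics/cd.png

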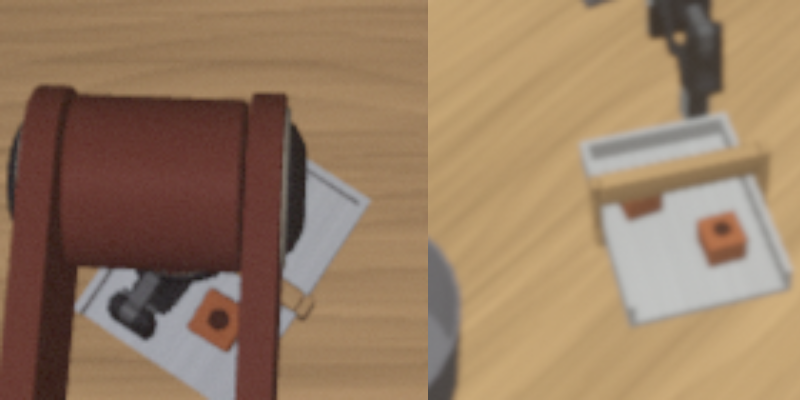

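Request:
{"method": "arm_command", "body": {"plan": [[[0.015,0.001,0.001,0.7,0,-1,0.085],[0.02,0.001,0,0,0,0,0.085],[0.02,0,0,0,0,0,0.085],[0.015,0,0,0,0,0,0.085],[0.01,0,0,0,0,0,0.085],[0,0,0,0,0,0,0.085],[0,0,0,0,0,0,0.085]]]}}

```text
t: 3.93
tool_pos: [0.4794, 0.0448, 0.091]
tool_rot: [1.645, 0.865, -1.625]
contact_force: [-0.3, -0.3, -0.2]
opening: 0.0852
```

```bash
python3 -c "
from h import *
to([.477,.050,.049])"
```

```text
t 3.93 pos [0.4794 0.0448 0.091 ] x [ 0.009  0.005 -1.   ] y [ 0.826 -0.563  0.004] z [-0.563 -0.826 -0.01 ] F [-0.3 -0.3 -0.2] open 0.0852 q [-0.07 -0.17  2.07  0.01  1.23  0.53]
tool delta mm [42.  -5.1 -2.5] tool y yaw -34.29 x tilt 0.6
```

Request:
{"method": "arm_command", "body": {"plan": [[[0.01,-0.003,-0.002,-0.6,-0.5,-0.2,0.085],[0.012,-0.002,-0.001,0,0,0,0.085],[0.012,0,0,0,0,0,0.085],[0.006,0,0,0,0,0,0.085],[0,0,0,0,0,0,0.085],[0,0,0,0,0,0,0.085]]]}}

```text
t: 4.43
tool_pos: [0.4789, 0.0508, 0.0499]
tool_rot: [1.63, 0.869, -1.622]
contact_force: [-0.5, -0.2, 0.3]
opening: 0.0847
```

Run:
```python
from h import *
to([.477,.050,.049])
im2=save("side","e"); look(["tray"],("side",))
cv2.imwrite("pics/e2.png",cv2.resize(im2[150:310,200:380],None,fx=3.5,fy=3.5)[:,:,::-1])
```

```text
t 4.43 pos [0.4789 0.0508 0.0499] x [ 0.005 -0.    -1.   ] y [ 0.833 -0.554  0.005] z [-0.554 -0.833 -0.003] F [-0.5 -0.2  0.3] open 0.0847 q [-0.05 -0.11  2.09 -0.    1.15  0.54]
tool delta mm [ 0.9 -1.1  1.7] tool y yaw -33.64 x tilt 0.3
side tray call [(0.77, [0.458, 0.066, 0.004])]
side tray call [(0.57, [0.48, 0.049, 0.002])]
```

View pics/e2.png

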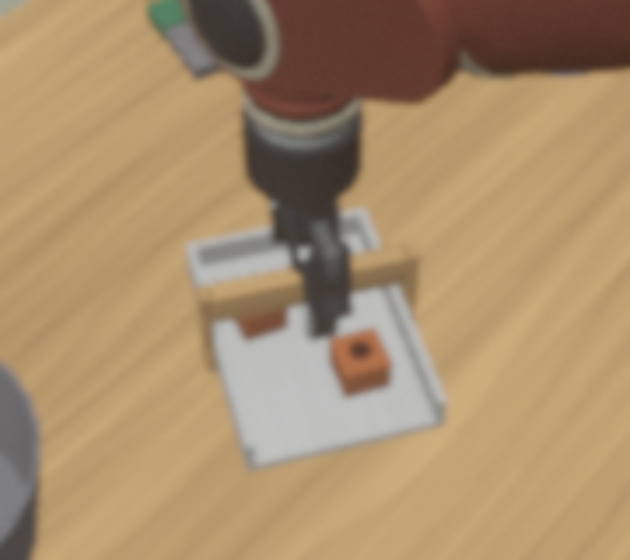

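Request:
{"method": "arm_command", "body": {"plan": [[[0,0,0,0,0,0,0.04],[0,0,0,0,0,0,0.03],[0,0,0,0,0,0,0.02],[0,0,0,0,0,0,0.01],[0,0,0,0,0,0,0.005],[0,0,0,0,0,0,0.005],[0,0,0,0,0,0,0.005],[0,0,0,0,0,0,0.005]]], "squeeze": 60}}

```text
t: 5.25
tool_pos: [0.4814, 0.0506, 0.0536]
tool_rot: [1.635, 0.865, -1.617]
contact_force: [1.1, -0.9, -0.4]
opening: 0.0151
```

```bash
python3 -c "
from h import *
to([.477,.050,.049])"
```

```text
t 5.25 pos [0.4814 0.0506 0.0536] x [ 0.011 -0.    -1.   ] y [ 0.832 -0.555  0.01 ] z [-0.555 -0.832 -0.006] F [ 1.1 -0.9 -0.4] open 0.0151 q [-0.05 -0.11  2.09  0.    1.15  0.54]
tool delta mm [ 4.5 -3.3  3. ] tool y yaw -33.68 x tilt 0.65
```

Request:
{"method": "arm_command", "body": {"plan": [[[-0.003,0,0,0,0,0,0.005],[-0.006,0,0,0,0,0,0.005],[-0.009,0,0,0,0,0,0.005],[-0.012,0,0,0,0,0,0.005],[-0.015,0,0,0,0,0,0.005],[-0.015,0,0,0,0,0,0.005],[-0.015,0,0,0,0,0,0.005],[-0.015,0,0,0,0,0,0.005],[-0.015,0,0,0,0,0,0.005],[-0.012,0,0,0,0,0,0.005],[-0.01,0,0,0,0,0,0.005],[-0.008,0,0,0,0,0,0.005],[-0.004,0,0,0,0,0,0.005],[0,0,0,0,0,0,0.005]]]}}

```text
t: 6.42
tool_pos: [0.474, 0.0508, 0.1985]
tool_rot: [1.627, 0.871, -1.627]
contact_force: [-0.5, -0.5, -4.0]
opening: 0.0148
```

Run:
```python
from h import *
to([.682,-.471,.19])
im2=save("side","f"); look(["tray","prop0"],("side",))
cv2.imwrite("pics/f2.png",cv2.resize(im2[110:310,180:400],None,fx=2.9,fy=2.9)[:,:,::-1])
```

```text
t 6.42 pos [0.474  0.0508 0.1985] x [ 0.    -0.001 -1.   ] y [ 0.832 -0.554  0.001] z [-0.554 -0.832  0.   ] F [-0.5 -0.5 -4. ] open 0.0148 q [-0.05 -0.29  1.98 -0.    1.45  0.54]
tool delta mm [  9.  462.2 319.1] tool y yaw -33.65 x tilt 0.05
side tray call [(0.77, [0.454, 0.064, 0.153])]
side tray call [(0.62, [0.474, 0.046, 0.147])]
side prop0 call [(0.85, [0.418, 0.05, 0.175]), (0.65, [0.497, 0.069, 0.165])]
side prop0 call [(0.88, [0.423, 0.049, 0.147]), (0.64, [0.511, 0.059, 0.152])]
```

View pics/f2.png

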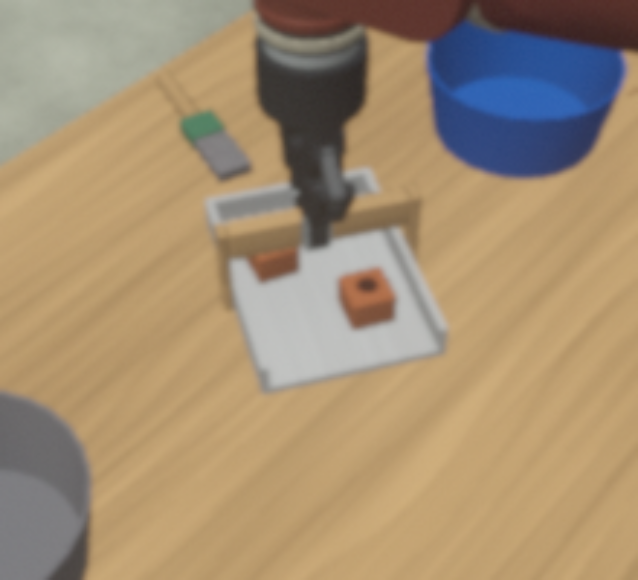

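Request:
{"method": "arm_command", "body": {"plan": [[[0,0.004,0.003,0,0,0,0.005],[0,0.007,0.005,0,0,0,0.005],[0,0.01,0.007,0,0,0,0.005],[0,0.013,0.009,0,0,0,0.005],[0,0.016,0.011,0,0,0,0.005],[0,0.016,0.011,0,0,0,0.005],[0,0.016,0.011,0,0,0,0.005],[0,0.016,0.011,0,0,0,0.005],[0,0.016,0.011,0,0,0,0.005],[0,0.016,0.011,0,0,0,0.005],[0,0.016,0.011,0,0,0,0.005],[0,0.016,0.011,0,0,0,0.005],[0,0.016,0.011,0,0,0,0.005],[0,0.016,0.011,0,0,0,0.005],[0,0.016,0.011,0,0,0,0.005],[0,0.016,0.011,0,0,0,0.005],[0,0.013,0.009,0,0,0,0.005],[0,0.009,0.006,0,0,0,0.005],[0,0.005,0.003,0,0,0,0.005],[0,0,0,0,0,0,0.005]]]}}

```text
t: 8.33
tool_pos: [0.5891, -0.2715, 0.1845]
tool_rot: [1.621, 0.87, -1.651]
contact_force: [-0.5, 0.3, -3.9]
opening: 0.015
```

Run:
```python
from h import *
to([.682,-.471,.19])
im2=get_image("top");im2=get_image("side"); look(["tray","prop0"])
```

```text
t 8.33 pos [ 0.5891 -0.2715  0.1845] x [-0.017 -0.002 -1.   ] y [ 0.826 -0.563 -0.012] z [-0.563 -0.827  0.011] F [-0.5  0.3 -3.9] open 0.015 q [-0.54  0.15  1.59 -0.01  1.42  0.06]
tool delta mm [ -6.6 189.  112.7] tool y yaw -34.26 x tilt 0.96
top tray call [(0.56, [0.601, -0.214, 0.141])]
top tray call []
top prop0 call [(0.47, [0.644, -0.252, 0.162])]
top prop0 call [(0.41, [0.624, -0.265, 0.138])]
side tray call [(0.93, [0.569, -0.252, 0.14])]
side tray call [(0.65, [0.587, -0.277, 0.133])]
side prop0 call [(0.74, [0.533, -0.267, 0.16])]
side prop0 call [(0.79, [0.539, -0.273, 0.135]), (0.45, [0.628, -0.263, 0.135]), (0.22, [0.589, -0.277, 0.132])]
```

Request:
{"method": "arm_command", "body": {"plan": [[[-0.002,0.004,0.002,0,0,0,0.005],[-0.002,0.007,0.004,0,0,0,0.005],[-0.002,0.01,0.006,0,0,0,0.005],[-0.001,0.013,0.008,0,0,0,0.005],[0,0.016,0.01,0,0,0,0.005],[0,0.016,0.01,0,0,0,0.005],[0,0.016,0.01,0,0,0,0.005],[0,0.016,0.01,0,0,0,0.005],[0,0.016,0.01,0,0,0,0.005],[0,0.016,0.01,0,0,0,0.005],[0,0.016,0.01,0,0,0,0.005],[0,0.014,0.008,0,0,0,0.005],[0,0.012,0.007,0,0,0,0.005],[0,0.009,0.005,0,0,0,0.005],[0,0.006,0.003,0,0,0,0.005],[0,0.003,0.001,0,0,0,0.005],[0,0,0,0,0,0,0.005]]]}}

```text
t: 10.25
tool_pos: [0.6903, -0.4974, 0.1908]
tool_rot: [1.621, 0.86, -1.649]
contact_force: [-0.1, -0.4, -4.2]
opening: 0.0151
```

Run:
```python
from h import *
to([.682,-.471,.18])
im=get_image("top");im2=get_image("side"); look(["tray","prop0","blue_tub"])
a=cv2.resize(im[120:290,380:550],(400,400)); b=cv2.resize(im2[60:200,290:430],(400,400))
cv2.imwrite("pics/g.png",np.hstack([a,b])[:,:,::-1])
```

```text
t 10.25 pos [ 0.6903 -0.4974  0.1908] x [-0.012 -0.009 -1.   ] y [ 0.825 -0.565 -0.004] z [-0.565 -0.825  0.014] F [-0.1 -0.4 -4.2] open 0.0151 q [-0.71  0.61  1.   -0.01  1.54 -0.11]
tool delta mm [ 10.7 -21.7 -17.2] tool y yaw -34.39 x tilt 0.87
top tray call [(0.75, [0.701, -0.458, 0.144]), (0.64, [0.728, -0.484, 0.161])]
top tray call [(0.88, [0.687, -0.495, 0.142])]
top prop0 call [(0.68, [0.727, -0.486, 0.163])]
top prop0 call [(0.49, [0.729, -0.489, 0.139])]
top blue_tub call [(0.62, [0.595, -0.384, 0.005])]
top blue_tub call [(0.55, [0.559, -0.392, -0.0])]
side tray call [(0.63, [0.671, -0.482, 0.145])]
side tray call [(0.86, [0.692, -0.501, 0.139])]
side prop0 call [(0.66, [0.631, -0.492, 0.163]), (0.43, [0.716, -0.482, 0.16])]
side prop0 call [(0.61, [0.729, -0.491, 0.143]), (0.43, [0.639, -0.504, 0.141])]
side blue_tub call [(0.77, [0.577, -0.411, 0.04])]
side blue_tub call [(0.78, [0.561, -0.391, -0.002])]
```

View pics/g.png

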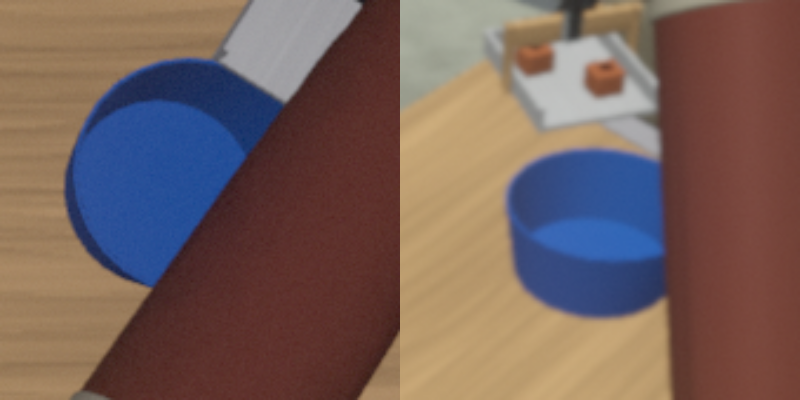

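Request:
{"method": "arm_command", "body": {"plan": [[[0.002,-0.003,-0.003,0,0,0,0.005],[0.003,-0.005,-0.004,0,0,0,0.005],[0.003,-0.005,-0.004,0,0,0,0.005],[0.003,-0.004,-0.003,-0.5,-0.3,0.3,0.005],[0.002,-0.003,-0.002,0,0,0,0.005],[0,0,0,0,0,0,0.005],[0,0,0,0,0,0,0.005]]]}}

```text
t: 11.53
tool_pos: [0.6813, -0.4673, 0.1762]
tool_rot: [1.609, 0.861, -1.642]
contact_force: [1.1, -0.6, -3.8]
opening: 0.0152
```

```bash
cat >> h.py <<'E'
def edge():
    o,M=st(); c=np.array([.561,-.391,0])
    e=np.array(o["tool_pos"])+M@np.array([.0495,-.095,0]); e2=[e+M@np.array([0,0,s*.07]) for s in(-1,1)]
    u=np.array([.82,-.572,0]); v=np.array([.572,.82,0])
    print("edge mid",np.round(e,4),"rel tub u,v:",np.round([(e-c)@u,(e-c)@v],4),"ends z",[round(p[2],4) for p in e2],"tilt",np.degrees(np.arcsin(M[2,1])).round(1),"roll",np.degrees(np.arcsin(M[2,2])).round(1),"yaw",np.degrees(np.arctan2(M[1,1],M[0,1])).round(2))
E
python3 - <<'E'
from h import *
edge(); edge()
get_image("side"); edge(); look(["tray"],("side",))
E
```

```text
t 11.53 pos [ 0.6813 -0.4673  0.1762] x [-0.011 -0.016 -1.   ] y [ 0.832 -0.555 -0.001] z [-0.555 -0.832  0.02 ] F [ 1.1 -0.6 -3.8] open 0.0152 q [-0.68  0.55  1.1  -0.02  1.49 -0.09]
edge mid [ 0.6017 -0.4154  0.1268] rel tub u,v: [0.0473 0.0033] ends z [np.float64(0.1254), np.float64(0.1282)] tilt -0.0 roll 1.1 yaw -33.72
t 11.53 pos [ 0.6813 -0.4673  0.1762] x [-0.011 -0.016 -1.   ] y [ 0.832 -0.555 -0.001] z [-0.555 -0.832  0.02 ] F [ 1.1 -0.6 -3.8] open 0.0152 q [-0.68  0.55  1.1  -0.02  1.49 -0.09]
edge mid [ 0.6017 -0.4154  0.1268] rel tub u,v: [0.0473 0.0033] ends z [np.float64(0.1254), np.float64(0.1282)] tilt -0.0 roll 1.1 yaw -33.72
t 11.58 pos [ 0.6813 -0.4673  0.1762] x [-0.012 -0.016 -1.   ] y [ 0.832 -0.555 -0.001] z [-0.555 -0.832  0.019] F [-1.4  0.5 -3.4] open 0.0149 q [-0.68  0.55  1.1  -0.02  1.49 -0.09]
edge mid [ 0.6017 -0.4153  0.1268] rel tub u,v: [0.0473 0.0033] ends z [np.float64(0.1254), np.float64(0.1281)] tilt -0.0 roll 1.1 yaw -33.73
side tray call [(0.69, [0.667, -0.45, 0.132])]
side tray call [(0.87, [0.682, -0.471, 0.123])]
```

Request:
{"method": "arm_command", "body": {"plan": [[[-0.002,-0.002,0,0,1.1,1.5,0.005],[-0.002,-0.002,0,0,0,2.5,0.005],[-0.002,-0.002,0,0,0,2.5,0.005],[-0.002,-0.0025,0,0,0,2.5,0.005],[-0.002,-0.0025,0,0,0,2.5,0.005],[-0.002,-0.0025,0,0,0,2,0.005],[0,0,0,0,0,0,0.005],[0,0,0,0,0,0,0.005]]]}}

```text
t: 12.35
tool_pos: [0.669, -0.4629, 0.1892]
tool_rot: [1.664, 0.638, -1.458]
contact_force: [-0.3, -0.4, -3.6]
opening: 0.0154
```

Run:
```python
from h import *
edge(); save("side","i"); look(["tray","prop0"],("side",))
```

```text
t 12.35 pos [ 0.669  -0.4629  0.1892] x [ 0.203 -0.138 -0.97 ] y [ 0.805 -0.54   0.245] z [-0.557 -0.83   0.001] F [-0.3 -0.4 -3.6] open 0.0154 q [-0.71  0.36  1.35  0.03  1.19 -0.12]
edge mid [ 0.6026 -0.4184  0.1179] rel tub u,v: [0.0498 0.0013] ends z [np.float64(0.1179), np.float64(0.118)] tilt 14.2 roll 0.1 yaw -33.86
side tray call [(0.81, [0.663, -0.456, 0.147])]
side tray call [(0.85, [0.681, -0.473, 0.138]), (0.54, [0.63, -0.474, 0.13])]
side prop0 call [(0.53, [0.702, -0.448, 0.158]), (0.52, [0.619, -0.466, 0.152])]
side prop0 call [(0.67, [0.628, -0.476, 0.13]), (0.42, [0.717, -0.46, 0.147])]
```

Request:
{"method": "arm_command", "body": {"plan": [[[-0.003,-0.0025,0,0,0,2.5,0.005],[-0.003,-0.0025,0,0,0,2.5,0.005],[-0.003,-0.0025,0,0,0,2.5,0.005],[-0.003,-0.0025,0,0,0,2.5,0.005],[-0.003,-0.0025,0,0,0,2.5,0.005],[-0.004,-0.0025,0,0,0,2.5,0.005],[-0.004,-0.0025,0,0,0,2.5,0.005],[0,0,0,0,0,0,0.005],[0,0,0,0,0,0,0.005],[0,0,0,0,0,0,0.005],[0,0,0,0,0,0,0.005],[0,0,0,0,0,0,0.005]]]}}

```text
t: 13.6
tool_pos: [0.6517, -0.451, 0.2029]
tool_rot: [1.677, 0.359, -1.232]
contact_force: [-0.3, -0.6, -2.6]
opening: 0.0151
```

Run:
```python
from h import *
edge(); im=save("top","j1");im2=save("side","j"); look(["prop0","blue_tub"])
a=cv2.resize(im[120:290,380:550],(400,400)); b=cv2.resize(im2[60:200,290:430],(400,400))
cv2.imwrite("pics/j2.png",np.hstack([a,b])[:,:,::-1])
```

```text
t 13.6 pos [ 0.6517 -0.451   0.2029] x [ 0.44  -0.296 -0.848] y [ 0.705 -0.471  0.531] z [-0.556 -0.831  0.001] F [-0.3 -0.6 -2.6] open 0.0151 q [-0.72  0.15  1.63  0.1   0.81 -0.18]
edge mid [ 0.6065 -0.4209  0.1105] rel tub u,v: [0.0544 0.0015] ends z [np.float64(0.1104), np.float64(0.1106)] tilt 32.0 roll 0.1 yaw -33.75
top prop0 call [(0.62, [0.512, -0.341, 0.04])]
top prop0 call [(0.69, [0.518, -0.354, 0.04]), (0.35, [0.548, -0.419, 0.025])]
top blue_tub call [(0.83, [0.591, -0.371, 0.005])]
top blue_tub call [(0.9, [0.559, -0.393, -0.001])]
side prop0 call [(0.64, [0.537, -0.406, 0.034])]
side prop0 call [(0.59, [0.549, -0.422, 0.023])]
side blue_tub call [(0.63, [0.565, -0.411, 0.048])]
side blue_tub call [(0.85, [0.562, -0.391, -0.001])]
```

View pics/j2.png

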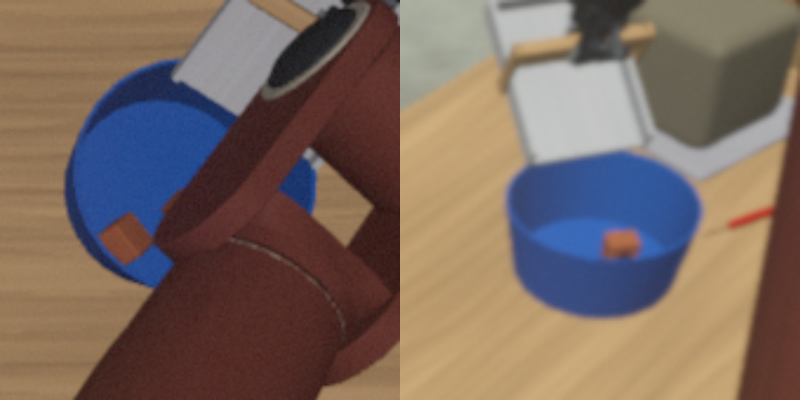

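Request:
{"method": "arm_command", "body": {"plan": [[[-0.005,0.003,0,0,0,0,0.005],[-0.01,0.006,0,0,0,-2,0.005],[-0.01,0.006,0,0,0,-4,0.005],[-0.01,0.004,0,0,0,-5,0.005],[-0.008,0.003,0,0,0,-5,0.005],[-0.006,0.002,0,0,0,-5,0.005],[-0.004,0.001,0,0,0,-5,0.005],[0,0,0,0,0,-4,0.005],[0,0,0,0,0,-2,0.005],[0,0,0,0,0,0,0.005]]]}}

```text
t: 14.93
tool_pos: [0.6507, -0.4501, 0.2683]
tool_rot: [1.625, 0.885, -1.643]
contact_force: [0.6, 0.4, -2.9]
opening: 0.0153
```

Run:
```python
from h import *
edge(); to([.477,.05,.2]); get_image("side"); get_image("top"); look(["prop0"])
```

```text
t 14.93 pos [ 0.6507 -0.4501  0.2683] x [-0.016  0.008 -1.   ] y [ 0.83  -0.557 -0.018] z [-0.558 -0.83   0.002] F [ 0.6  0.4 -2.9] open 0.0153 q [-0.7   0.44  1.1  -0.    1.62 -0.11]
edge mid [ 0.5711 -0.3967  0.2205] rel tub u,v: [0.0115 0.0011] ends z [np.float64(0.2204), np.float64(0.2206)] tilt -1.0 roll 0.1 yaw -33.89
t 14.93 pos [ 0.6507 -0.4501  0.2683] x [-0.016  0.008 -1.   ] y [ 0.83  -0.557 -0.018] z [-0.558 -0.83   0.002] F [ 0.6  0.4 -2.9] open 0.0153 q [-0.7   0.44  1.1  -0.    1.62 -0.11]
tool delta mm [  75.3 -421.7 -318.4] tool y yaw -33.89 x tilt 1.02
top prop0 call [(0.76, [0.511, -0.34, 0.041]), (0.65, [0.54, -0.402, 0.045])]
top prop0 call [(0.78, [0.548, -0.418, 0.028]), (0.77, [0.516, -0.352, 0.038])]
side prop0 call []
side prop0 call [(0.65, [0.552, -0.422, 0.02])]
```

Request:
{"method": "arm_command", "body": {"plan": [[[0,-0.008,-0.006,0,0,1,0.005],[0,-0.016,-0.012,0,0,0,0.005],[0,-0.024,-0.018,0,0,0,0.005],[0,-0.026,-0.02,0,0,0,0.005],[0,-0.026,-0.02,0,0,0,0.005],[0,-0.026,-0.02,0,0,0,0.005],[0,-0.026,-0.02,0,0,0,0.005],[0,-0.026,-0.02,0,0,0,0.005],[0,-0.026,-0.02,0,0,0,0.005],[0,-0.026,-0.02,0,0,0,0.005],[0,-0.026,-0.02,0,0,0,0.005],[0,-0.026,-0.02,0,0,0,0.005],[0,-0.026,-0.02,0,0,0,0.005],[0,-0.026,-0.02,0,0,0,0.005],[0,-0.026,-0.02,0,0,0,0.005],[0,-0.026,-0.02,0,0,0,0.005],[0,-0.02,-0.015,0,0,0,0.005],[0,-0.012,-0.009,0,0,0,0.005],[0,-0.006,-0.004,0,0,0,0.005],[0,0,0,0,0,0,0.005]]]}}

```text
t: 16.9
tool_pos: [0.4579, 0.0818, 0.2632]
tool_rot: [1.643, 0.856, -1.619]
contact_force: [-0.3, -0.3, -2.0]
opening: 0.0153
```

Run:
```python
from h import *
to([.477,.05,.09]); im=save("top","k"); look(["blue_tub","prop0"],("top",))
```

```text
t 16.9 pos [0.4579 0.0818 0.2632] x [ 0.015 -0.002 -1.   ] y [ 0.827 -0.561  0.014] z [-0.561 -0.828 -0.007] F [-0.3 -0.3 -2. ] open 0.0153 q [ 0.02 -0.37  1.94 -0.    1.56  0.61]
tool delta mm [173.5  31.3  16.8] tool y yaw -34.16 x tilt 0.89
top blue_tub call [(0.58, [0.574, -0.417, 0.002])]
top blue_tub call [(0.66, [0.556, -0.394, -0.004])]
top prop0 call [(0.63, [0.538, -0.402, 0.043]), (0.57, [0.509, -0.341, 0.042])]
top prop0 call [(0.79, [0.517, -0.351, 0.038]), (0.68, [0.549, -0.418, 0.025])]
```

Request:
{"method": "arm_command", "body": {"plan": [[[0.01,0.008,0.005,0,0,-0.8,0.005],[0.015,0.01,0.006,0,0,0,0.005],[0.022,0.008,0.005,0,0,0,0.005],[0.022,0.004,0,0,0,0,0.005],[0.022,0,0,0,0,0,0.005],[0.022,0,0,0,0,0,0.005],[0.022,0,0,0,0,0,0.005],[0.018,0,0,0,0,0,0.005],[0.012,0,0,0,0,0,0.005],[0.006,0,0,0,0,0,0.005],[0,0,0,0,0,0,0.005],[0,0,0,0,0,0,0.005]]]}}

```text
t: 18.15
tool_pos: [0.4828, 0.0364, 0.0867]
tool_rot: [1.656, 0.848, -1.642]
contact_force: [-0.8, 0.6, -2.6]
opening: 0.0145
```

Run:
```python
from h import *
to([.477,.05,.052]); edge(); get_image("side"); look(["tray"],("side",))
```

```text
t 18.15 pos [0.4828 0.0364 0.0867] x [ 0.007  0.003 -1.   ] y [ 0.814 -0.581  0.004] z [-0.581 -0.814 -0.007] F [-0.8  0.6 -2.6] open 0.0145 q [-0.08 -0.16  2.07  0.    1.22  0.54]
tool delta mm [ 34.7 -12.8  -7.5] tool y yaw -35.51 x tilt 0.46
t 18.15 pos [0.4828 0.0364 0.0867] x [ 0.007  0.003 -1.   ] y [ 0.814 -0.581  0.004] z [-0.581 -0.814 -0.007] F [-0.8  0.6 -2.6] open 0.0145 q [-0.08 -0.16  2.07  0.    1.22  0.54]
edge mid [0.4059 0.0917 0.0368] rel tub u,v: [-0.4033  0.3071] ends z [np.float64(0.0373), np.float64(0.0363)] tilt 0.3 roll -0.4 yaw -35.51
side tray call [(0.85, [0.461, 0.043, 0.039])]
side tray call [(0.57, [0.483, 0.034, 0.031])]
```

Bottom is about 35 mm up; I'll lower it, then slow down for contact.

Request:
{"method": "arm_command", "body": {"plan": [[[0.006,0,0,0,-0.4,-0.2,0.005],[0.008,0,0,0,0,0,0.005],[0.007,0,0,0,0,0,0.005],[0.005,0,0,0,0,0,0.005],[0.003,0,0,0,0,0,0.005],[0.001,0,0,0,0,0,0.005],[0,0,0,0,0,0,0.005]]]}}

```text
t: 18.88
tool_pos: [0.486, 0.0369, 0.0578]
tool_rot: [1.653, 0.845, -1.641]
contact_force: [-0.1, 0.4, -3.5]
opening: 0.0147
```

Run:
```python
from h import *
edge(); get_image("side"); edge(); look(["tray"],("side",))
```

```text
t 18.88 pos [0.486  0.0369 0.0578] x [ 0.008 -0.002 -1.   ] y [ 0.815 -0.58   0.008] z [-0.58  -0.815 -0.003] F [-0.1  0.4 -3.5] open 0.0147 q [-0.08 -0.11  2.08 -0.    1.16  0.54]
edge mid [0.409  0.0919 0.0076] rel tub u,v: [-0.4009  0.309 ] ends z [np.float64(0.0079), np.float64(0.0074)] tilt 0.4 roll -0.2 yaw -35.43
t 18.93 pos [0.486  0.0369 0.0579] x [ 0.008 -0.002 -1.   ] y [ 0.815 -0.58   0.008] z [-0.58  -0.815 -0.003] F [-0.3  0.1 -3.1] open 0.0152 q [-0.08 -0.11  2.08 -0.    1.16  0.54]
edge mid [0.409  0.0919 0.0077] rel tub u,v: [-0.4009  0.309 ] ends z [np.float64(0.0079), np.float64(0.0075)] tilt 0.4 roll -0.2 yaw -35.42
side tray call [(0.73, [0.465, 0.044, 0.01])]
side tray call [(0.67, [0.487, 0.032, 0.004])]
```

Request:
{"method": "arm_command", "body": {"plan": [[[0.002,0,0,0,0,-0.4,0.005],[0.002,0,0,0,0,0,0.005],[0.001,0,0,0,0,0,0.005],[0,0,0,0,0,0,0.005]]]}}

```text
t: 19.37
tool_pos: [0.4875, 0.0368, 0.0542]
tool_rot: [1.654, 0.85, -1.643]
contact_force: [-0.1, 0.4, -2.8]
opening: 0.0152
```

Run:
```python
from h import *
edge(); get_image("side"); look(["tray"],("side",))
```

```text
t 19.37 pos [0.4875 0.0368 0.0542] x [ 0.005  0.003 -1.   ] y [ 0.815 -0.58   0.003] z [-0.58  -0.815 -0.005] F [-0.1  0.4 -2.8] open 0.0152 q [-0.08 -0.1   2.07  0.    1.16  0.54]
edge mid [0.4103 0.092  0.0045] rel tub u,v: [-0.3998  0.3099] ends z [np.float64(0.0048), np.float64(0.0041)] tilt 0.2 roll -0.3 yaw -35.43
side tray call [(0.6, [0.464, 0.046, 0.005])]
side tray call [(0.81, [0.487, 0.034, 0.001])]
```

Still carrying about 2.8 N, so it isn't resting on the bench yet.

Request:
{"method": "arm_command", "body": {"plan": [[[0.0015,0,0,0,0,0,0.005],[0.0015,0,0,0,0,0,0.005],[0.001,0,0,0,0,0,0.005]]]}}

```text
t: 19.77
tool_pos: [0.4889, 0.0367, 0.0533]
tool_rot: [1.655, 0.849, -1.641]
contact_force: [-0.8, -0.3, 0.8]
opening: 0.0148
```

```bash
python3 -c "
from h import *
edge()"
```

```text
t 19.77 pos [0.4889 0.0367 0.0533] x [ 0.007  0.002 -1.   ] y [ 0.815 -0.58   0.004] z [-0.58  -0.815 -0.006] F [-0.8 -0.3  0.8] open 0.0148 q [-0.08 -0.09  2.07  0.    1.16  0.54]
edge mid [0.4118 0.0919 0.0034] rel tub u,v: [-0.3986  0.3106] ends z [np.float64(0.0038), np.float64(0.003)] tilt 0.3 roll -0.3 yaw -35.42
```

Request:
{"method": "arm_command", "body": {"plan": [[[0.0005,0,0,0,0,0,0.02],[0,0,0,0,0,0,0.03],[0,0,0,0,0,0,0.05],[0,0,0,0,0,0,0.07],[0,0,0,0,0,0,0.085],[0,0,0,0,0,0,0.085],[0,0,0,0,0,0,0.085]]]}}

```text
t: 20.35
tool_pos: [0.491, 0.0366, 0.0544]
tool_rot: [1.658, 0.846, -1.636]
contact_force: [0.8, -0.3, -0.5]
opening: 0.0846
```

```bash
python3 -c "
from h import *
edge()"
```

```text
t 20.35 pos [0.491  0.0366 0.0544] x [ 0.012  0.002 -1.   ] y [ 0.815 -0.579  0.009] z [-0.579 -0.815 -0.008] F [ 0.8 -0.3 -0.5] open 0.0846 q [-0.08 -0.09  2.07  0.    1.15  0.54]
edge mid [0.4142 0.0917 0.0041] rel tub u,v: [-0.3965  0.3118] ends z [np.float64(0.0046), np.float64(0.0035)] tilt 0.5 roll -0.5 yaw -35.41
```

Released. Raise straight up, then look.

Request:
{"method": "arm_command", "body": {"plan": [[[-0.006,0,0,0,0,-0.5,0.085],[-0.012,0,0,0,0,0,0.085],[-0.015,0,0,0,0,0,0.085],[-0.02,0,0,0,0,0,0.085],[-0.025,0,0,0,0,0,0.085],[-0.025,0,0,0,0,0,0.085],[-0.025,0,0,0,0,0,0.085],[-0.025,0,0,0,0,0,0.085],[-0.02,0,0,0,0,0,0.085],[-0.01,0,0,0,0,0,0.085],[0,0,0,0,0,0,0.085],[0,0,0,0,0,0,0.085]]]}}

```text
t: 21.35
tool_pos: [0.4886, 0.035, 0.248]
tool_rot: [1.654, 0.86, -1.647]
contact_force: [-0.2, -0.3, -0.3]
opening: 0.0849
```

Run:
```python
from h import *
st(); a=save("top","m"); b=save("side","n"); look(["tray","prop0","blue_tub"])
cv2.imwrite("pics/mn.png",np.hstack([cv2.resize(a[120:320,160:520],(440,244)),cv2.resize(b[80:300,200:440],(360,330))[:244]])[:,:,::-1] if 0 else np.vstack([cv2.resize(a[130:310,180:530],(583,300)),cv2.resize(b[100:300,200:589-0][:, :389] if 0 else b[100:290,200:560],(583,300))])[:,:,::-1])
```

```text
t 21.35 pos [0.4886 0.035  0.248 ] x [-0.001  0.01  -1.   ] y [ 0.815 -0.579 -0.006] z [-0.579 -0.815 -0.007] F [-0.2 -0.3 -0.3] open 0.0849 q [-0.09 -0.29  1.9   0.01  1.53  0.53]
top tray call [(0.78, [0.449, 0.041, 0.008])]
top tray call [(0.73, [0.486, 0.034, 0.004])]
top prop0 call [(0.72, [0.513, -0.342, 0.043]), (0.69, [0.539, -0.404, 0.043])]
top prop0 call [(0.78, [0.549, -0.415, 0.027]), (0.56, [0.516, -0.354, 0.036])]
top blue_tub call [(0.61, [0.575, -0.418, 0.007])]
top blue_tub call [(0.66, [0.558, -0.393, -0.0])]
side tray call []
side tray call [(0.69, [0.491, 0.036, 0.0])]
side prop0 call [(0.57, [0.537, -0.409, 0.034])]
side prop0 call [(0.43, [0.55, -0.42, 0.019])]
side blue_tub call [(0.89, [0.571, -0.412, 0.045])]
side blue_tub call [(0.79, [0.562, -0.39, -0.003])]
```

View pics/mn.png

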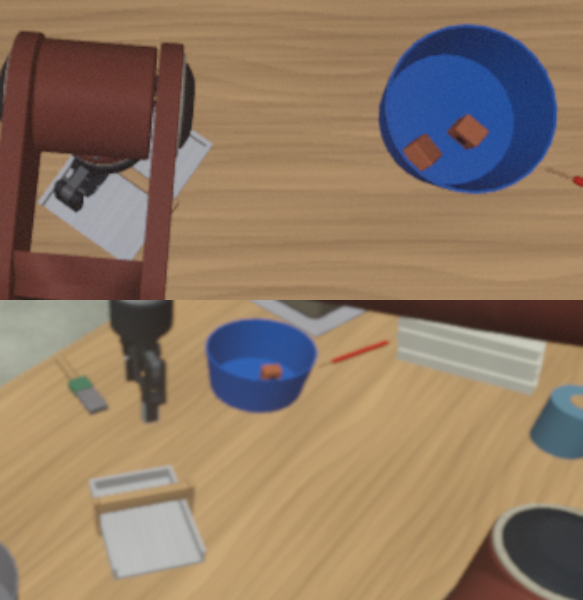

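The top view shows both props in the blue tub, at crop (422,152) and (468,130). The side view shows the tray empty and flat on the bench, with the gripper well clear above it. The tub hasn't moved.

```bash
python3 -c "
from station import *
print(finish_job())"
```

```text
the job is handed in; nothing more can be done
None
```

I gripped the tray by its wooden bar and carried it level to the blue tub. There I tipped it gradually to about 32° with the open end about 11 cm above the bench, roughly 2 cm above the tub's rim. Both props slid off into the tub, and I put the empty tray back on the bench close to where it started, let go and raised the gripper clear. I handed the job in at about 22 s of the 51 s allowed.

**Last checks:**
- **Props:** the top view shows both in the blue tub, and neither moved between the last looks. The side camera sees only one; the tub wall probably hides the other.
- **Prop pose:** one prop's estimated height (about 36–38 mm) is above the tub floor, so it may be leaning against the wall rather than lying flat.
- **Tub:** it stayed at about (0.56, -0.39), within the measuring error.
- **Tray:** it looks empty and flat on the bench. One whole-tray detection from the side camera came back empty, but the origin detections from both cameras agree to about 5 mm, at a height of about 0–4 mm.
- **Gripper:** it is open, about 20 cm above where it let go of the bar. The force reading is essentially zero.

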